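# Clear the spacing block and hold the lock-up plunger back

## Robot

A 6-joint arm with a two-finger parallel gripper is mounted at the origin on the work surface. World frame = base frame: x ahead of the robot, y to its left, z up, the work surface at z = 0. Lengths are in mm, angles in rad, forces in N, time in s.
With the tool pointing down it reaches from about 400 to 825 mm from the base axis. Payload 7 kg.
Tool frame: the origin (TCP) lies on the centre line of the jaws, within the pads' length; the fingertips stand 19 mm ahead of it and the grasp point (between the pads) is the TCP (env.tip_reach is the distance from the TCP to the fingertips, in mm); z points along the fingers, y is the line along which they close (so a half turn about z gives the same grasp; the last joint's range is limited). The gripper opens to 85 mm and grips with 20 to 120 N. Pads are 22 mm wide; open, the fingers measure 114 mm over their backs; the gripper's body (76 mm by 85 mm) begins 54 mm behind the grasp point. The pads swing forward as they close: fully open they stand 13 mm farther back than shut.
Start: joints at [1.545, 0.359, 0.012, 0, -1.224, -0.288], TCP at [208.364, 642.012, 250.302] pointing down, gripper open.
Joint ranges: [-3.07, 3.07], [-1.43, 2.12], [-1.02, 1.25], [-3.03, 1.67], [-3.05, -0], [-3.03, 3.03]. Speed limits (rad/s): [2.39, 2.39, 3.01, 3.14, 3.14, 3.14].

## Interface

Orientations are given as [roll, pitch, yaw] about the fixed x, y, z axes, in that order (R = Rz(yaw) Ry(pitch) Rx(roll)).
In Python, from cell import env, viewer, sign_off gives the robot as it stands. The module is installed in compiled form; this text tells all that it offers.
- The arm moves only by the tool apply_moves, never from a script. Its argument "plan" is one flat list of numbers, 7 for each row, row after row: the closure, from -1 (fully open) to 1 (shut), then the shift along the tool's x, y, z in m, then the turn, a rotation vector about the tool's x, y, z in rad. In form: [fingers, dx, dy, dz, ax, ay, az, fingers, dx, dy, dz, ax, ay, az, ...]. A call has exactly 10 rows; each row is the pose to reach, as a shift and turn from the pose commanded when the call began, along the tool's axes at that moment; what a row does not reach only later rows make up. A row lasts 1/8 s, in which the tool goes at most 62.5 mm and 10.7 degrees, less where a joint would pass 70% of its speed; a pose out of reach is approached as far as the arm can. A call with a gripper value outside its range is refused whole. The fingers move at their own pace and stop on an object; "squeeze" is the grip in N (left out, the last holds). Time passes only in rows, so rows that repeat a pose let the fingers close, or fill a call up. It gives the time, the measured TCP pose, the force, the opening and the grip force at its end, in the units of the state.
- env.read_state(): the state, without advancing time (a new reading comes with each control period).
- viewer.camera(name): name is "side" or "top" or "wrist"; returns a dict with "frame" (400x640x3 uint8, blue, green, red), "camera_matrix" (3x3 intrinsics, pixels), "k1" (the pictures are not rectified: a ray, as slopes to the right and down, at radius r is drawn at 1 + k1 r^2 times it, then the intrinsics apply), "xyz" and "orientation" of the camera in the world. Camera axes: x right, y up, looking along -z (the intrinsics and any distortion apply to the point x, -y, -z); pixel columns grow to the right and rows downward; lengths in mm; the calibration is good to about 2 mm. A picture is of the moment at which its call begins. There is no depth.
- sign_off(): hands the job in; it is judged then, once.
The state is a dict: "clock": time; "joints": joint angles; "qd": joint speeds; "joint_efforts": joint torques, N m; "tool_pos": TCP position; "tool_rot": TCP orientation; "ft_force": force on the tool from outside, world axes, zero at the start; "torque": the same for the moment, N m; "width": finger opening in mm; "finger_force": force on a finger pad.
Only numpy, scipy, OpenCV 4.12 (cv2) and the standard library are available. Lean on these libraries where they do the work, as an engineer would, in place of code of your own. Each camera call takes 0.05 s, during which the arm holds its last target. There are 200 camera calls.

## Task

The sprung plunger of the green lock-up fixture must be held open so that its guide bar can be reset, but a wooden spacing block stands in the way behind the red knob. Take the block out and stand it upright, as it stood, in the empty half of the grey tray; then pull the red knob straight back as far as it goes, so that its pin is right out of the hole in the bar, and finish while still gripping it there. Leave everything else where it is.

Things in the scene. Friction and masses are not known exactly. Their poses are not given: they have to be found in the camera images.
- fixture: Lock-up fixture, fixed to the bench: green base plate, x -110 to +100 mm, y -75 to +75 mm in its own frame, top 12 mm above the bench. Origin on the bench, below the plunger axis; +x points along the plunger from knob to seat bar, +z up. Dark plunger housing at x 12 to 42, y -22 to +22, top 68 mm above the bench; behind it at -x come the red knob, the block and the end lug.
- seat (a point): Mouth of the seat hole that the pin enters, in the aluminium seat bar (five holes; x 56 to 80, y -70 to +70 mm in the fixture's frame, top 64 mm above the bench). The point is at fixture x 56 mm, 46 mm above the bench.
- lug (a point): Top centre of the fixture's small dark steel end lug, fixed: x -80 to -68, y -11 to +11 mm in the fixture's frame, top 52 mm above the bench.
- plunger (a joint): Travel of the sprung plunger in m: 0 = seated, pin 8 mm into the bar's middle hole; grows as the knob is pulled along the fixture's -x (level, away from the bar); 0.022 = fully back at its hard stop, pin clear of the bar by 14 mm. The spring pulls it home: about 3 N when seated, 7.5 N when fully back. With the block in place it can move 8 mm at most.
- knob (a point): Centre of the plunger's red knob: a plain cylinder 26 mm in diameter and 26 mm long, its axis along the fixture's x, 46 mm above the bench. Seated, it is at x -17 mm in the fixture's frame; it travels with the plunger. Free on both sides (y) and from above.
- block: Light wooden spacing block, loose, about 55 g: 30 mm (its x) by 48 mm (its y) by 50 mm high. Origin at the centre of its underside. It starts standing on the fixture's base plate between the knob and the end lug, with about 4 mm of play to each and nearly square to the fixture; its two ends (+y and -y) are free to grip.
- tray: Grey steel tray, fixed to the bench: 130 mm (its x) by 245 mm (its y), 25 mm high, walls 4 mm, inner floor 4 mm above the bench, one wall across the middle (at its y = 0). Origin at the centre of its underside. The half on -y holds two spacers; the half on +y is empty.
- tray_empty (a point): Middle of the empty half of the tray, 4 mm above the bench, axes as the tray; the half measures about 120 mm (x) by 116 mm (y) inside.
- spacer_a: Bystander: dark steel bar 90 x 22 x 24 mm lying in the filled half of the tray. Origin at the centre of its underside.
- spacer_b: Bystander: dark wooden bar 90 x 22 x 30 mm lying in the filled half of the tray. Origin at the centre of its underside.
- mallet: Bystander: hammer about 270 mm long lying on the bench at the robot's left side.
- key: Bystander: steel wrench about 180 mm long lying on the bench at the robot's right side.
- ink: Bystander: ink can, 80 mm in diameter, 75 mm high, in the middle towards the back of the bench. Origin at the centre of its underside.
- cup: Bystander: mug, 76 mm in diameter, 90 mm high, at the robot's right towards the back. Origin at the centre of its underside.

How it is judged (in metres and radians):
On the way, in this order (a step that is already met when the one before it is completed fails the run):
1. the block stands upright in the empty half of the tray, at rest and let go (x of block in the frame of tray_empty between -0.05 and 0.05 m and y of block in the frame of tray_empty between -0.048 and 0.048 m and z of block in the frame of tray_empty below 0.005 m and angle between block's own z axis and vertical below 0.12 rad and linear speed of block below 0.03 m/s and contact force between each of the fingers, the arm and block below 0.1 N), for 0.2 s.
2. the robot's fingers hold the plunger fully back (value of joint plunger above 0.019 m and contact force between the fingers and plunger above 1.5 N), for 0.3 s.
At the end, for the whole second after the job is handed in: The plunger is at 19 mm of its 22 mm travel or more with the fingers holding it (more than 1.5 N of contact), and the block stands upright (within 0.12 rad) on the floor of the tray's empty half, at rest and not touched by the robot (all of step 1 and all of step 2); the arm keeps its last pose, push and grip.
It fails at once if a bystander is moved more than 30 mm (distance of any of spacer_a, spacer_b, mallet, key, ink, cup from where it was at the start of the episode above 0.03 m).
It also fails if it takes over 58 s, if anything falls off the work surface, if the arm or the gripper's body presses on something with over 40 N, if the wrist force passes 120 N, or if a joint passes its speed limit or range.

## Working session

There is one attempt and no reset: what is moved stays moved. The work goes in short steps, Python scripts to look and compute and a tool call to move; the robot and the scene stay as the last step left them, time stands still between calls to the robot, and variables do not carry over. Pictures are saved under pics/ and viewed, at most 10 in all, crops included, and the job is handed in when it is done.

Besides the shell and the picture viewer there is one more tool, called as name(argument=value, ...) on one line, values as JSON. apply_moves: Moves the arm, as the interface text tells. Its arguments: {"type":"object","properties":{"plan":{"type":"array","items":{"type":"number"}},"squeeze":{"type":"number"}},"required":["plan"]}

```bash
mkdir -p pics
cat > h.py <<'E'
import numpy as np, cv2
from scipy.spatial.transform import Rotation as R
def rot(o):
    o=np.array(o,float)
    return o if o.shape==(3,3) else R.from_euler('xyz',o).as_matrix()
def ray(c,u,v):
    K=np.array(c['camera_matrix']);k=c['k1']
    d=np.array([(u-K[0,2])/K[0,0],(v-K[1,2])/K[1,1]]);s=d.copy()
    for _ in range(20): s=d/(1+k*(s@s))
    return rot(c['orientation'])@np.array([s[0],-s[1],-1])
def at(c,u,v,z):
    r=ray(c,u,v);p=np.array(c['xyz'],float);return p+r*(z-p[2])/r[2]
def proj(c,P):
    q=rot(c['orientation']).T@(np.array(P,float)-np.array(c['xyz']));s=np.array([q[0],-q[1]])/-q[2]
    s=s*(1+c['k1']*(s@s));K=np.array(c['camera_matrix']);return K[0,0]*s[0]+K[0,2],K[1,1]*s[1]+K[1,2]
E
python3 - <<'E'
from cell import env,viewer
import cv2,pickle
print(env.read_state())
for n in('top','side'):
    c=viewer.camera(n);cv2.imwrite(f'pics/{n}0.png',c['frame']);pickle.dump(c,open(n+'0.pkl','wb'))
    print(n,c['xyz'],c['orientation'],c['camera_matrix'],c['k1'])
E
```

```text
{'clock': 0.0, 'joints': array([ 1.54512440e+00,  3.59403102e-01,  1.10723087e-02, -3.87813104e-04,
       -1.22410138e+00, -2.88118983e-01]), 'qd': array([ 0.00039897,  0.00110646, -0.00018603, -0.00235423, -0.00012274,
       -0.00106831]), 'joint_efforts': array([ 1.40961827e-03, -5.83327460e+01,  2.93421936e+01,  6.93646610e+00,
       -5.92778975e-03,  5.90301099e-06]), 'tool_pos': array([208.20897179, 641.61191556, 249.35223628]), 'tool_rot': array([ 3.13992064e+00, -1.15332911e-04, -3.13922890e-01]), 'ft_force': array([ 0.49637093,  0.25463981, -0.1387631 ]), 'torque': array([-0.04512334, -0.02434347,  0.00716757]), 'finger_force': 0.0, 'width': 85.16832495506323}
top [ 430.17959343   -9.37403788 1254.12103134] [ 0.14538739  0.01220219 -1.59368331] [[392.43748094   0.         314.0409898 ]
 [  0.         392.43748094 204.46094368]
 [  0.           0.           1.        ]] -0.04518378150165063
side [  -81.40848482 -1147.4824011    922.63278326] [ 1.01606054  0.01438211 -0.54526973] [[513.55685801   0.         311.87829436]
 [  0.         513.55685801 190.96114048]
 [  0.           0.           1.        ]] -0.007681479013293609
```

View pics/top0.png

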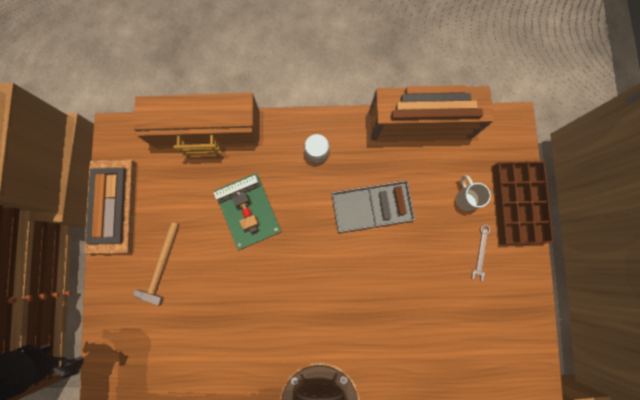

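View pics/side0.png

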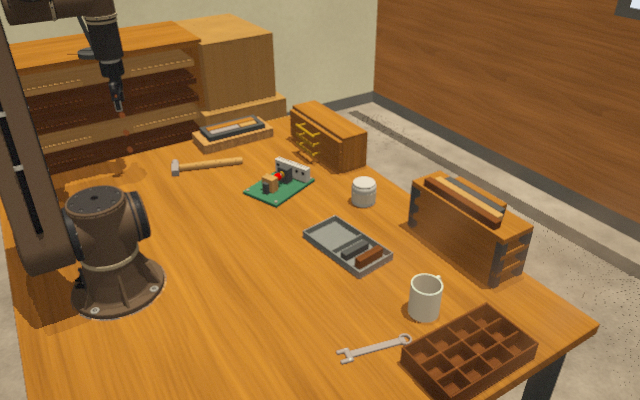

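The top view shows the fixture around (247,211), with the block near (249,222). The tray is around (372,207), and its left half is empty. I'll enlarge both.

```bash
python3 - <<'E'
import cv2
f=cv2.imread('pics/top0.png')
cv2.imwrite('pics/topc.png',cv2.resize(f[165:255,205:285],None,fx=6.5,fy=6.5,interpolation=cv2.INTER_CUBIC))
E
python3 - <<'E'
import pickle
from h import *
c=pickle.load(open('top0.pkl','rb'))
for u,v in [(332,193),(408,182),(413,222),(338,233)]: print('tray',at(c,u,v,25))
E
```

```text
tray [645.84956886 -56.39885018  25.        ]
tray [ 675.49369779 -299.98235665   25.        ]
tray [ 547.05161815 -308.34436146   25.        ]
tray [518.31520713 -71.43522796  25.        ]
```

View pics/topc.png

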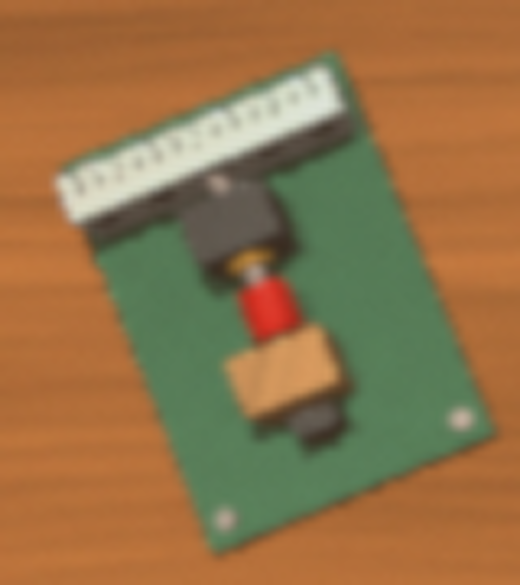

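The crop shows the block's top at corners (225,362), (322,325), (343,378) and (252,418). The seat bar's top is at (58,178), (325,65), (348,108) and (75,222), and the base's lower corners are at (215,550) and (495,432). The knob is at (268,307).

Run:
```python
import pickle
from h import *
c=pickle.load(open('top0.pkl','rb'))
def C(L,z): return np.array([at(c,205+u/6.5-.4,165+v/6.5-.4,z) for u,v in L])
b=C([(225,362),(322,325),(343,378),(252,418)],62)
s=C([(58,178),(325,65),(348,108),(75,222)],64)
g=C([(335,52),(495,432),(215,550)],12)
print(b,b.mean(0));print(s,s.mean(0));print(g)
l=C([(320,418)],52);print('lug',l)
k=C([(268,307)],58);print('knob',k)
d=s[0]-s[1];print('y dir yaw',np.degrees(np.arctan2(d[1],d[0]))-90,np.linalg.norm(d))
d=g[0]-g[1];print('x dir yaw',np.degrees(np.arctan2(d[1],d[0])),np.linalg.norm(d))
d=g[2]-g[1];print('ydir',np.degrees(np.arctan2(d[1],d[0]))-90,np.linalg.norm(d))
d=b[0]-b[1];print(np.degrees(np.arctan2(d[1],d[0]))-90,np.linalg.norm(d))
d=b[3]-b[2];print(np.degrees(np.arctan2(d[1],d[0]))-90,np.linalg.norm(d))
# fixture origin from g: (-110,+-75)
m=(g[1]+g[2])/2; 
for yaw in (18,20,22):
  y=np.radians(yaw); print(yaw,m[:2]+110*np.array([np.cos(y),np.sin(y)]), s.mean(0)[:2]-68*np.array([np.cos(y),np.sin(y)]))
```

```text
[[561.66532376 231.56498649  62.        ]
 [578.13638405 185.62408326  62.        ]
 [552.78328085 175.73760727  62.        ]
 [534.9122412  218.70533629  62.        ]] [556.87430746 202.90800332  62.        ]
[[651.48631151 311.67639882  64.        ]
 [703.12232395 183.81079069  64.        ]
 [681.84573365 172.79738929  64.        ]
 [630.02021199 303.20433749  64.        ]] [666.61864528 242.87222907  64.        ]
[[721.55891774 187.23768006  12.        ]
 [529.69804146 109.15330226  12.        ]
 [475.37033166 246.23844263  12.        ]]
lug [[535.04788544 188.26882186  52.        ]]
knob [[587.84821144 211.98333469  58.        ]]
y dir yaw 21.990351067588406 137.8981200912481
x dir yaw 22.14555486631507 207.14189798664665
ydir 21.618736651077214 147.45791183919184
19.72413424824545 48.804327844605254
22.5832913265307 46.5360053666975
18 [607.15040335 211.68774182] [601.94680217 221.85907346]
20 [605.90037485 215.31808821] [602.71954706 219.61485933]
22 [604.52441056 218.90259772] [603.57014317 217.39898072]
```

apply_moves(plan=[-1,0.469,0.312,0.07,0,0,-0.698,-1,0.469,0.312,0.07,0,0,-0.698,-1,0.469,0.312,0.07,0,0,-0.698,-1,0.469,0.312,0.07,0,0,-0.698,-1,0.469,0.312,0.07,0,0,-0.698,-1,0.469,0.312,0.07,0,0,-0.698,-1,0.469,0.312,0.07,0,0,-0.698,-1,0.469,0.312,0.07,0,0,-0.698,-1,0.469,0.312,0.07,0,0,-0.698,-1,0.469,0.312,0.07,0,0,-0.698])

```text
clock: 1.35
tool_pos: [559.4, 196.9, 178.9]
tool_rot: [3.141, 0.002, 0.379]
ft_force: [-0.5, 1.3, -0.4]
width: 85.7
finger_force: 0.0
```

Run:
```python
from cell import env,viewer
import cv2,pickle
s=env.read_state();print({k:s[k] for k in('clock','joints','tool_pos','tool_rot','ft_force')})
c=viewer.camera('wrist');pickle.dump(c,open('w1.pkl','wb'));print(c['xyz'],c['orientation'],c['camera_matrix'],c['k1'])
cv2.imwrite('pics/w1.png',c['frame'])
```

```text
{'clock': 1.35, 'joints': array([ 6.67786199e-01,  2.82007059e-01, -2.70747605e-01, -2.38485311e-05,
       -1.02047158e+00,  1.28240099e+00]), 'tool_pos': array([559.35091977, 196.87458118, 178.92765031]), 'tool_rot': array([3.14092101e+00, 2.33533654e-03, 3.79377584e-01]), 'ft_force': array([-0.51959687,  1.2577659 , -0.41455421])}
[630.94591093 225.71263005 301.88483254] [-3.11172887e-01 -6.47131151e-04 -1.19139006e+00] [[306.93785584   0.         313.83435432]
 [  0.         306.93785584 197.19146237]
 [  0.           0.           1.        ]] -0.03619922687106189
```

View pics/w1.png

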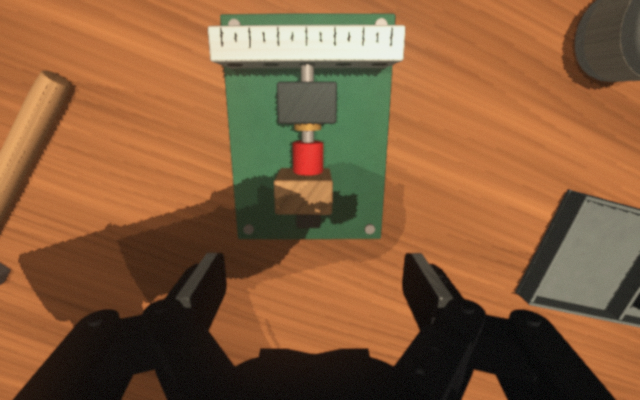

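The wrist view shows the bar's top at (209,27)–(405,61). The block's top is at about (276,180)–(333,214), and the knob is at (308,158).

```bash
python3 - <<'E'
import pickle
from h import *
c=pickle.load(open('w1.pkl','rb'))
o=np.array([604,218,0.]);Y=np.radians(22);M=R.from_euler('z',22,degrees=True).as_matrix()
for n,P in dict(barFL=[56,70,64],barFR=[56,-70,64],barBL=[80,70,64],barBR=[80,-70,64],blkfl=[-34,24,62],blkfr=[-34,-24,62],blkbl=[-64,24,62],blkbr=[-64,-24,62],baseL=[-110,75,12],baseR=[-110,-75,12]).items(): print(n,np.round(proj(c,o+M@np.array(P))))
for z,L in ((62,[(274,180),(332,180),(333,214),(276,214)]),(64,[(209,27),(405,27),(404,61),(211,61)]),(12,[(237,240),(382,239)])):
  p=np.array([at(c,u,v,z) for u,v in L]);print(np.round((p-o)@M,1), np.round(p.mean(0),1))
E
python3 -c "
import cv2;f=cv2.imread('pics/w1.png');cv2.imwrite('pics/w1c.png',cv2.resize(f[60:250,220:410],None,fx=3.1,fy=3.1,interpolation=cv2.INTER_CUBIC))"
```

```text
barFL [212.  59.]
barFR [407.  58.]
barBL [209.  22.]
barBR [410.  21.]
blkfl [281. 179.]
blkfr [340. 179.]
blkbl [282. 214.]
blkbr [339. 214.]
baseL [239. 238.]
baseR [384. 238.]
[[-34.6  29.3  62. ]
 [-34.8 -17.5  62. ]
 [-64.1 -18.7  62. ]
 [-63.9  29.   62. ]] [556.2 204.6  62. ]
[[ 76.9  70.1  64. ]
 [ 76.2 -67.1  64. ]
 [ 53.9 -68.1  64. ]
 [ 54.7  70.8  64. ]] [664.1 243.8  64. ]
[[-111.8   77.6   12. ]
 [-111.4  -73.4   12. ]] [499.7 178.1  12. ]
```

View pics/w1c.png

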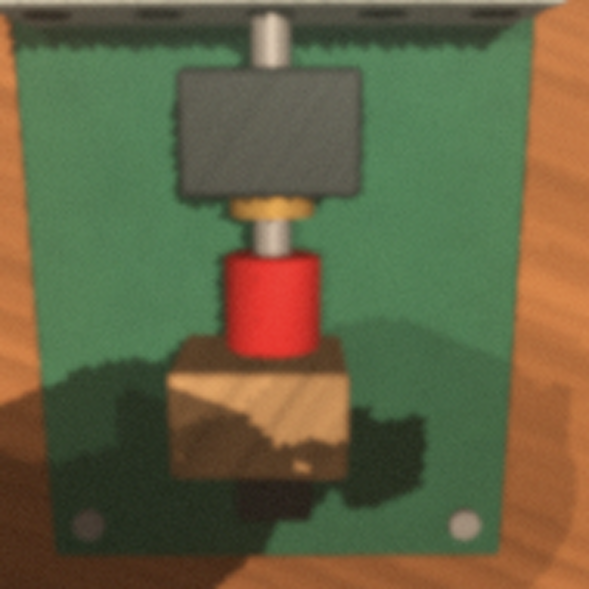

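apply_moves(plan=[-1,0,-0.0045,0.03,0,0,0,-1,0,-0.0045,0.06,0,0,0,-1,0,-0.0045,0.07,0,0,0,-1,0,-0.0045,0.07,0,0,0,-1,0,-0.0045,0.07,0,0,0,-1,0,-0.0045,0.07,0,0,0,-1,0,-0.0045,0.07,0,0,0,-1,0,-0.0045,0.07,0,0,0,-1,0,-0.0045,0.07,0,0,0,-1,0,-0.0045,0.07,0,0,0])

```text
clock: 2.65
tool_pos: [556.5, 204.6, 110.3]
tool_rot: [-3.142, 0.0, 0.384]
ft_force: [0.6, -0.5, 0.6]
width: 85.2
finger_force: 0.0
```

apply_moves(plan=[-1,0,0,0.02,0,0,0,-1,0,0,0.04,0,0,0,-1,0,0,0.055,0,0,0,-1,0,0,0.062,0,0,0,-1,0,0,0.062,0,0,0,-1,0,0,0.062,0,0,0,1,0,0,0.062,0,0,0,1,0,0,0.062,0,0,0,1,0,0,0.062,0,0,0,1,0,0,0.062,0,0,0], squeeze=30)

```text
clock: 3.9
tool_pos: [556.8, 204.8, 48.8]
tool_rot: [-3.142, -0.001, 0.384]
ft_force: [-0.9, -0.2, 5.3]
width: 47.6
finger_force: 32.2
```

apply_moves(plan=[1,0,0,0,0,0,0,1,0,0,0,0,0,0,1,0,0,0,0,0,0,1,0,0,0,0,0,0,1,0,0,-0.01,0,0,0,1,0,0,-0.03,0,0,0,1,0,0,-0.05,0,0,0,1,0,0,-0.07,0,0,0,1,0,0,-0.09,0,0,0,1,0,0,-0.1,0,0,0], squeeze=30)

```text
clock: 5.15
tool_pos: [556.7, 204.8, 149.6]
tool_rot: [-3.141, -0.001, 0.384]
ft_force: [0.5, 0.7, -1.0]
width: 47.5
finger_force: 31.6
```

apply_moves(plan=[1,-0.012,0.04,0,0,0,0.03,1,-0.025,0.085,0,0,0,0.07,1,-0.038,0.13,0,0,0,0.11,1,-0.051,0.175,0,0,0,0.15,1,-0.064,0.22,0,0,0,0.19,1,-0.077,0.265,0,0,0,0.23,1,-0.087,0.3,0,0,0,0.262,1,-0.0925,0.3165,0,0,0,0.262,1,-0.0925,0.3165,0,0,0,0.262,1,-0.0925,0.3165,0,0,0,0.262])

```text
clock: 6.4
tool_pos: [589.2, -122.8, 148.1]
tool_rot: [-3.141, 0.0, 0.123]
ft_force: [0.2, 0.5, -0.9]
width: 47.7
finger_force: 31.6
```

Run:
```python
from cell import env,viewer
import cv2,pickle
from h import *
c=viewer.camera('wrist');pickle.dump(c,open('w2.pkl','wb'))
f=c['frame'].copy()
s=env.read_state();print(s['tool_pos'],s['width'])
t=np.array([596.7,-184,0]);M=R.from_euler('z',7,degrees=True).as_matrix()
for P in [(65,122.5,25),(-65,122.5,25),(65,0,25),(65,-122.5,25),(-65,0,25)]:
    u=proj(c,t+M@np.array(P,float));print(P,np.round(u));cv2.circle(f,tuple(int(round(x)) for x in u),3,(0,255,0),1)
cv2.imwrite('pics/w2.png',f)
```

```text
[ 589.32770933 -122.55218702  148.25909131] 47.87392538798107
(65, 122.5, 25) [236. 116.]
(-65, 122.5, 25) [247. 264.]
(65, 0, 25) [393. 116.]
(65, -122.5, 25) [545. 117.]
(-65, 0, 25) [382. 264.]
```

View pics/w2.png

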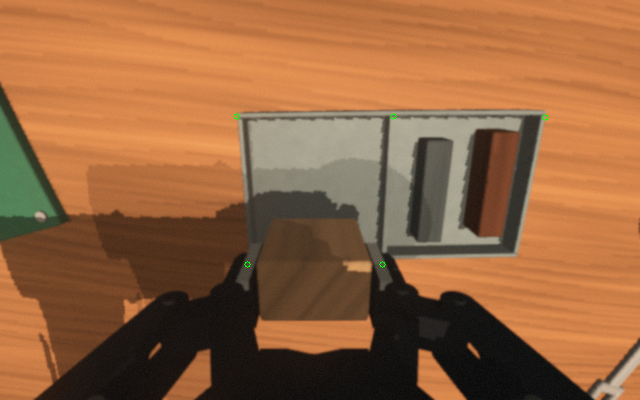

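The tray lies about 4 mm further in +x than I estimated: its far edge is at row 113 and its near edge at row 256. I'll correct for that, then lower the block and release it.

apply_moves(plan=[1,0.004,0,0.025,0,0,0,1,0.004,0,0.05,0,0,0,1,0.004,0,0.075,0,0,0,1,0.004,0,0.09,0,0,0,1,0.004,0,0.1,0,0,0,1,0.004,0,0.104,0,0,0,1,0.004,0,0.106,0,0,0,1,0.004,0,0.1065,0,0,0,1,0.004,0,0.1065,0,0,0,1,0.004,0,0.1065,0,0,0])

```text
clock: 7.7
tool_pos: [593.5, -123.0, 42.1]
tool_rot: [3.142, -0.001, 0.122]
ft_force: [-0.1, 0.2, -0.6]
width: 47.6
finger_force: 31.6
```

apply_moves(plan=[0.1,0,0,0,0,0,0,-0.1,0,0,0,0,0,0,-0.4,0,0,0,0,0,0,-0.4,0,0,0,0,0,0,-0.4,0,0,0,0,0,0,-0.4,0,0,0,0,0,0,-0.4,0,0,-0.01,0,0,0,-0.4,0,0,-0.03,0,0,0,-0.4,0,0,-0.06,0,0,0,-0.4,0,0,-0.09,0,0,0])

```text
clock: 8.95
tool_pos: [593.3, -123.0, 133.4]
tool_rot: [3.141, -0.0, 0.122]
ft_force: [0.5, 0.3, 0.5]
width: 59.9
finger_force: 0.0
```

Run:
```python
from cell import env,viewer
import cv2,pickle
from h import *
s=env.read_state();print(s['clock'],s['tool_pos'],s['tool_rot'],s['width'],s['finger_force'],s['ft_force'])
c=viewer.camera('side');cs=c['frame'][200:300,280:410]
w=viewer.camera('wrist')['frame']
cs=cv2.resize(cs,(520,400),interpolation=cv2.INTER_CUBIC)
cv2.imwrite('pics/p3.png',np.hstack([cs,w[::2,::2].repeat(1,0) if 0 else cv2.resize(w[100:400,200:410],(280,400))]))
```

```text
8.95 [ 593.30566328 -123.01649204  133.39564303] [ 3.14143865e+00 -2.74556109e-04  1.22313474e-01] 59.900623949558835 0.0 [0.46183735 0.30078811 0.47555545]
```

View pics/p3.png

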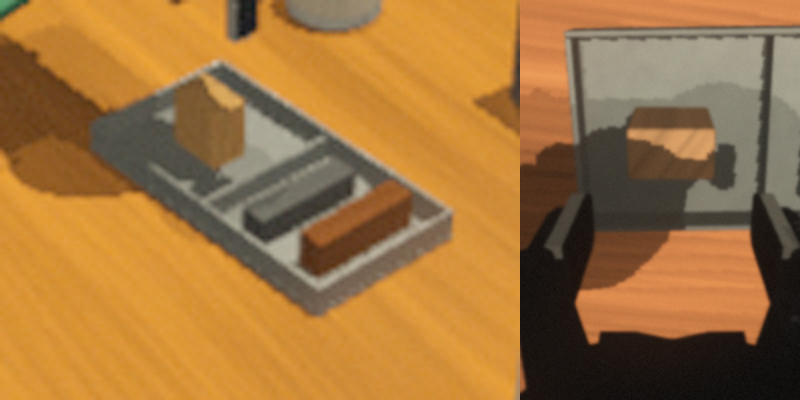

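The block stands upright in the empty half of the tray, clear of the fingers. Next is the knob.

apply_moves(plan=[-0.4,0.004,-0.04,0,0,0,-0.03,-0.4,0.009,-0.085,0,0,0,-0.07,-0.4,0.014,-0.135,0,0,0,-0.11,-0.4,0.019,-0.185,0,0,0,-0.15,-0.4,0.024,-0.235,0,0,0,-0.19,-0.4,0.029,-0.285,0,0,0,-0.23,-0.4,0.034,-0.32,0,0,0,-0.262,-0.4,0.034,-0.334,0,0,0,-0.262,-0.4,0.034,-0.334,0,0,0,-0.262,-0.4,0.034,-0.334,0,0,0,-0.262])

```text
clock: 10.3
tool_pos: [586.2, 211.7, 131.8]
tool_rot: [3.142, 0.0, 0.383]
ft_force: [-0.1, 0.1, 0.0]
width: 59.7
finger_force: 0.0
```

Run:
```python
from cell import env,viewer
import cv2,pickle
from h import *
s=env.read_state();print(s['clock'],s['tool_pos'],s['tool_rot'])
c=viewer.camera('wrist');pickle.dump(c,open('w4.pkl','wb'));f=c['frame']
cv2.imwrite('pics/w4.png',f)
w1=pickle.load(open('w1.pkl','rb'))
for d in (w1,c):
    b,g,r=[d['frame'][...,i].astype(int) for i in range(3)]
    m=((r>120)&(g<70)&(b<70)).astype(np.uint8)
    n,l,st,ce=cv2.connectedComponentsWithStats(m);i=1+st[1:,4].argmax();x,y,w,h,_=st[i]
    print(st[i])
    L=at(d,x+w/2-.5,y-.5,59);B=at(d,x+w/2-.5,y+h-.5,59);print('front/rear top edges',L,B,(L+B)/2)
```

```text
10.3 [586.18822457 211.70130482 131.77761492] [3.14153384e+00 4.38896032e-04 3.83253161e-01]
[293 142  30  34 933]
front/rear top edges [599.32640356 218.29791944  59.        ] [573.7418324  208.27822584  59.        ] [586.53411798 213.28807264  59.        ]
[297 196  33  21 424]
front/rear top edges [600.32954415 218.19623901  59.        ] [586.3664387 212.5801144  59.       ] [593.34799143 215.3881767   59.        ]
```

View pics/w4.png

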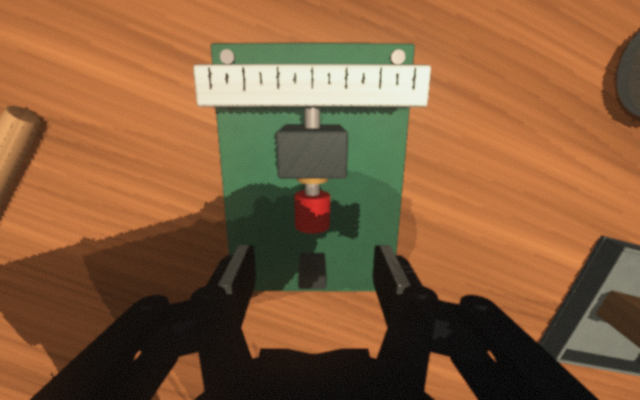

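The view shows the knob free at (313,213) and the lug at (313,270). I'll descend and grip.

apply_moves(plan=[-0.4,0.0005,-0.0012,0.025,0,0,0,-0.4,0.0005,-0.0012,0.05,0,0,0,-0.4,0.0005,-0.0012,0.07,0,0,0,-0.4,0.0005,-0.0012,0.086,0,0,0,-0.4,0.0005,-0.0012,0.086,0,0,0,-0.4,0.0005,-0.0012,0.086,0,0,0,1,0.0005,-0.0012,0.086,0,0,0,1,0.0005,-0.0012,0.086,0,0,0,1,0.0005,-0.0012,0.086,0,0,0,1,0.0005,-0.0012,0.086,0,0,0], squeeze=70)

```text
clock: 11.6
tool_pos: [586.9, 213.5, 46.8]
tool_rot: [3.141, -0.001, 0.385]
ft_force: [0.4, -4.3, 6.1]
width: 24.0
finger_force: 68.3
```

apply_moves(plan=[1,0,0,0,0,0,0,1,0,0,0,0,0,0,1,0,0,0,0,0,0,1,-0.004,0,0,0,0,0,1,-0.008,0,0,0,0,0,1,-0.012,0,0,0,0,0,1,-0.016,0,0,0,0,0,1,-0.02,0,0,0,0,0,1,-0.02,0,0,0,0,0,1,-0.02,0,0,0,0,0], squeeze=70)

```text
clock: 12.85
tool_pos: [570.2, 206.9, 46.9]
tool_rot: [3.141, -0.004, 0.385]
ft_force: [8.9, -3.6, -0.1]
width: 24.1
finger_force: 68.6
```

apply_moves(plan=[1,-0.002,0,0,0,0,0,1,-0.004,0,0,0,0,0,1,-0.005,0,0,0,0,0,1,-0.005,0,0,0,0,0,1,-0.005,0,0,0,0,0,1,-0.005,0,0,0,0,0,1,-0.005,0,0,0,0,0,1,-0.005,0,0,0,0,0,1,-0.005,0,0,0,0,0,1,-0.005,0,0,0,0,0])

```text
clock: 14.1
tool_pos: [566.3, 205.4, 46.9]
tool_rot: [3.141, -0.006, 0.385]
ft_force: [10.7, -3.3, -2.8]
width: 24.1
finger_force: 68.8
```

Run:
```python
from cell import env,viewer
import cv2
from h import *
s=env.read_state();print(s['clock'],s['tool_pos'],s['ft_force'],s['width'])
print(np.linalg.norm(s['tool_pos'][:2]-[586.9,213.5]))
w=viewer.camera('wrist')['frame']
cv2.imwrite('pics/w5.png',cv2.resize(w[0:250,180:450],None,fx=2.4,fy=2.4,interpolation=cv2.INTER_CUBIC))
```

```text
14.1 [566.32852678 205.39887349  46.92918737] [10.71450059 -3.32013176 -2.80878683] 24.126147224889742
22.109132982966663
```

View pics/w5.png

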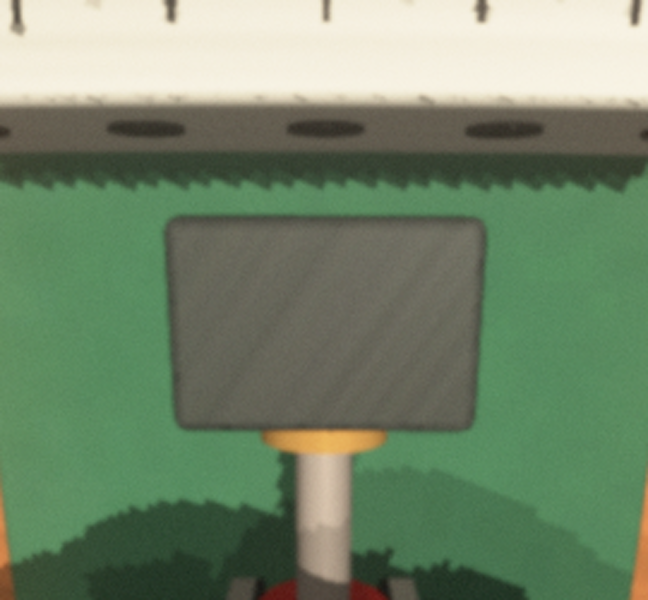

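The pin is fully out and the bar's middle hole at (325,129) shows clear. I'll pull slightly more to confirm the stop.

apply_moves(plan=[1,-0.001,0,0,0,0,0,1,-0.0015,0,0,0,0,0,1,-0.0015,0,0,0,0,0,1,-0.0015,0,0,0,0,0,1,-0.0015,0,0,0,0,0,1,-0.0015,0,0,0,0,0,1,-0.0015,0,0,0,0,0,1,-0.0015,0,0,0,0,0,1,-0.0015,0,0,0,0,0,1,-0.0015,0,0,0,0,0])

```text
clock: 15.4
tool_pos: [566.3, 205.4, 47.0]
tool_rot: [3.142, -0.008, 0.385]
ft_force: [17.7, -4.2, -7.7]
width: 24.4
finger_force: 69.0
```

The position didn't change while the force rose, so the plunger is on its hard stop. Handing in.

```bash
python3 -c "
from cell import sign_off
print(sign_off())"
```

```text
the job is handed in; nothing more can be done
None
```

The block stands upright in the empty half of the tray, and the gripper is holding the red knob at its hard stop (about 22 mm back) with the pin clear of the bar; I handed the job in at about 15 s, and it returned no verdict.

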